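# Clamp the telescopic work light and hold it up at full height

### The arm

A 6-joint arm with a two-finger parallel gripper is mounted at the origin on a cart in front of the work surface, level with it; the furniture and walls round the work are solid. World frame = base frame: x ahead of the robot, y to its left, z up, the work surface at z = 0. Lengths are in m, angles in degrees, forces in N, time in s.
With the tool pointing down it reaches from about 0.375 to 0.9 m from the base axis. Payload 3.1 kg.
Tool frame: the origin (TCP) lies on the centre line of the jaws, within the pads' length; the fingertips stand 25 mm ahead of it and the grasp point (between the pads) lies 6 mm ahead of it; y points along the fingers, x is the direction in which the jaws open and shut, and the axes are right-handed (so a half turn about y gives the same grasp; the last joint's range is limited). The gripper opens to 87 mm and grips with 3 to 60 N. Pads are 19 mm wide; open, the fingers measure 117 mm over their backs; the gripper's body (75 mm by 190 mm) begins 51 mm behind the grasp point.
Start: joints at [55.147, 30.224, 82.088, -0, 67.689, -10.227], TCP at [0.26, 0.568, 0.222] pointing down, gripper open.
Joint ranges: [-176.69, 176.69], [-43.24, 126.21], [12.49, 139.97], [-82, 262], [0, 151.66], [-163.58, 163.58]. Speed limits (degrees/s): [159.86, 159.86, 180, 180, 180, 180].

### API

Orientations are given as a 3x3 rotation matrix whose columns are the frame's x, y, z axes.
In Python, from rig import * gives the robot as it stands.
- The arm moves only by the tool play_rows, never from a script. Its argument "commands" is a list of rows, each a list of 2 entries, a list of its own where there are three numbers: the shift along the world's x, y, z in m, then the turn, a rotation vector about the world's x, y, z in rad. A call has 1 to 10 rows; each row is the pose to reach, as a shift and turn from the pose commanded when the call began; what a row does not reach only later rows make up. A row lasts 1/8 s, in which the tool goes at most 62.5 mm and 10.7 degrees, less where a joint would pass 70% of its speed; a pose out of reach is approached as far as the arm can. A call with a gripper value outside its range is refused whole. "gripper" is the finger opening in m, from 0 to 0.087, set as the call begins (left out, the last holds). The fingers move at their own pace and stop on an object; the grip force is fixed at half the most. Time passes only in rows, so rows that repeat a pose let the fingers close. It gives the time, the measured TCP pose, the force and the opening at its end, in the units of the state.
- read_state(): the state, without advancing time (a new reading comes with each control period).
- capture(name): name is "side" or "top" or "wrist"; returns a dict with "frame" (384x512x3 uint8, red, green, blue), "depth" (384x512 float32, m along the optical axis (not along the pixel's ray), 0 where there is no reading), "mtx" (3x3 intrinsics, pixels), "cam_to_world" (4x4, takes a point from camera to world coordinates); the wrist camera has in their place "hand_eye" (4x4, takes a point from camera to tool coordinates, whose origin is the TCP and whose axes are the tool frame's). Camera axes: x right, y down, z forward; pixel columns grow to the right and rows downward; lengths in m; the calibration is good to about 2 mm. The wrist camera is an equidistant fisheye: a pixel r from the principal point sees the ray r / f radians off the axis. A picture is of the moment at which its call begins: read the wrist's pose just before it.
- hand_in(): hands the job in, once; it reports no verdict.
The state is a dict: "time_s": time; "joint_positions": joint angles; "qvel": joint speeds; "tau": joint torques, N m; "position": TCP position; "tcp_rot": TCP orientation; "force": force on the tool from outside, world axes, zero at the start; "moment": the same for the moment, N m; "opening": opening from 0.0 (shut) to 1.0 (fully open).
Only numpy, scipy, OpenCV 4.12 (cv2) and the standard library are available. Lean on these libraries where they do the work, as an engineer would, in place of code of your own. Each camera call takes 0.05 s, during which the arm holds its last target. There are 200 camera calls.

### The job

Set up the telescopic work light: swing the lever of the green vise until its jaw has slid up and clamps the foot of the light firmly, then let go of the lever. Then squeeze the light's yellow grip so that its red release button is pressed in, and pull the grip straight up past the first stop to the second stop at full height. The light slides back down if let go, so finish still holding the grip up there, button pressed, with the foot still clamped upright in the vise; leave the brass knob, the pliers and the sanding block where they lie.

Things in the scene. Friction and masses are not known exactly. Their poses are not given: they have to be found in the camera images.
- vise: Green cam-lever vise fixed to the worktop. Origin on the worktop under the clamping place; x = clamping direction (away from the robot at yaw 0), z up. Base plate 185 x 96 mm (x -122 to +62 mm); steel bed, top 20 mm above the worktop, on which the light stands. Fixed jaw's face at x = +20 mm; jaws 90 mm wide, from 33 to 65 mm above the worktop.
- vise_jaw: Moving green jaw on the -x side of the light. Its frame coincides with the vise's when the jaw is fully open (face at x = -32 mm) and shifts to +x as it closes, 16 mm per rad of lever. After about 13 to 15 mm it meets the light's foot, pushes it against the fixed jaw and clamps it at 16 mm.
- vise_lever (a joint): Swing of the lever about its upright pivot, rad; 0 = jaw fully open, grows counter-clockwise from above as the jaw closes; starts at 0 to 0.2, end stop 1.6. Takes about 4 N at the knob to swing. The jaw clamps at about 1.0, where the lever goes stiff: push on there with 10 to 20 N at the knob. Friction keeps lever and jaw where they are left.
- lever_knob (a point): Point in the lever's upright black handle, a round post 16 mm in diameter from 52 to 110 mm above the worktop, 85 mm from the pivot; the point is on its axis, 91 mm above the worktop. The handle starts on the +y side of the vise, about 100 mm from the axis of the light, and swings towards the robot (-x of the vise).
- lever_pivot (a point): Point on the upright axis of the lever, at vise x = -85 mm, y = 0, 91 mm above the worktop.
- work_light: Telescopic work light, about 0.7 kg, loose, upright between the jaws. Origin at the centre of the foot's underside, 20 mm above the worktop; axes nearly the vise's. Flange 60 x 44 x 10 mm, on it a black block 36 (x) x 40 (y) mm up to 51 mm, which the jaws clamp, then a grey tube 34 mm wide to 118 mm. Closed jaws overhang the flange, so the foot cannot be lifted out.
- light_mast (a joint): Extension of the light's sliding part, m: 0 = pushed in and caught (start), 0.045 = first stop, 0.09 = second stop (hard end, full height). At 0 and at the first stop a spring catch blocks it unless the button is held pressed. No catch at the second stop: let go, it slides down by its own weight (0.24 kg).
- light_button (a joint): Travel of the red release button, m: 0 = out, 0.006 = pressed flush with the side of the grip; the catch is free from 0.0035. Spring 2 N at the start, 5 N when flush. 15 mm wide, 22 mm high, in the middle of the grip's side that faces the light's +y.
- light_grip (a point): Centre of the yellow grip on top of the sliding part, moves up with it; starts 204 mm above the worktop. Grip 30 (x) x 28 (y) mm, 34 along y with the button out, from 24 mm below to 21 above this point, then a black cap 32 x 32 x 5 mm. Squeezed along y at this height, the button goes in flush. A lamp 34 mm across sticks out to x = +41 mm, 28 to 62 mm below this point.
- brass_knob: Brass cabinet knob 56 mm wide, 46 mm high, standing beside the vise on its +y side. Leave alone.
- pliers_red: Red pliers 167 x 49 x 12 mm lying beside the vise on its -y side. Leave alone.
- sanding_block: Tan sanding block 112 x 66 x 28 mm lying in front of the vise on its -y side. Leave alone.

How it is judged (in metres and radians):
On the way, in this order (a step that is already met when the one before it is completed fails the run):
1. the vise jaw clamps the foot of the light, the light still pushed in and the lever let go (contact force between vise_jaw and work_light above 6 N and value of joint light_mast below 0.01 m and contact force between the fingers and vise below 0.2 N), for 0.3 s.
2. the button is pressed and the light is pulled up past its first stop, the foot clamped (value of joint light_mast above 0.055 m and value of joint light_button above 0.0035 m and contact force between vise_jaw and work_light above 3 N), for 0.05 s.
At the end, for the whole second after the job is handed in: The light is out to its second stop (over 83 of 90 mm, grip over 280 mm above the worktop), held there by the fingers (over 3 N), button in (over 3.5 mm); its foot is clamped by the jaw (over 3 N), upright within 0.1 rad, lifted under 8 mm, at rest (value of joint light_mast above 0.083 m and value of joint light_button above 0.0035 m and contact force between each of the fingers, vise_jaw and work_light above 3 N and angle between work_light's own z axis and vertical below 0.1 rad and height (world z) of work_light below 0.028 m and height (world z) of light_grip above 0.28 m and linear speed of work_light below 0.02 m/s); the arm keeps its last pose, push and grip.
It fails at once if the foot of the light is pulled up out of the vise (height (world z) of work_light above 0.035 m).
It fails at once if the light is tipped (angle between work_light's own z axis and vertical above 0.25 rad).
It fails at once if the brass knob is moved (distance of brass_knob from where it was at the start of the episode above 0.03 m).
It fails at once if the pliers are moved (distance of pliers_red from where it was at the start of the episode above 0.03 m).
It fails at once if the sanding block is moved (distance of sanding_block from where it was at the start of the episode above 0.03 m).
It also fails if it takes over 51 s, if anything falls off the work surface, if the arm or the gripper's body presses on something with over 40 N, if the wrist force passes 120 N, or if a joint passes its speed limit or range.

## Working session

There is one attempt and no reset: what is moved stays moved. The work goes in short steps, Python scripts to look and compute and a tool call to move; the robot and the scene stay as the last step left them, time stands still between calls to the robot, and variables do not carry over. Pictures are saved under pics/ and viewed, about 8 in all and at most 12, crops included, and the job is handed in when it is done.

Besides the shell and the picture viewer there is one more tool, called after "Call:" by a JSON object that holds its "fn" and its "kwargs". play_rows: Moves the arm, as the interface text tells. Its arguments: {"type":"object","properties":{"commands":{"type":"array"},"gripper":{"type":"number"}},"required":["commands"]}

```bash
ls; mkdir -p pics; python3 - <<'E'
from rig import *
import cv2,numpy as np
s=read_state(); print(s)
for n in ("top","side"):
    c=capture(n); np.savez(n+".npz",**{k:c[k] for k in c})
    cv2.imwrite(f"pics/{n}0.png",c["frame"][:,:,::-1]); print(n,c["mtx"].tolist(),np.round(c["cam_to_world"],3).tolist())
E
```

```text
pics
{'time_s': 0.0, 'joint_positions': array([ 5.51468557e+01,  3.02766227e+01,  8.21587852e+01, -1.43471060e-03,
        6.76874095e+01, -1.02299182e+01]), 'qvel': array([ 0.09918144,  0.00269372,  0.04587768,  0.13225136, -0.03241853,
       -0.0956065 ]), 'tau': array([-1.46809482e-03, -4.40045285e+01, -1.76588988e+01,  6.31916709e-02,
        5.83793269e-02, -1.58177918e-04]), 'position': array([0.25997748, 0.56754103, 0.22088344]), 'tcp_rot': array([[ 4.16639397e-01, -1.20598375e-03, -9.09071041e-01],
       [ 9.09069384e-01, -1.77228991e-03,  4.16640989e-01],
       [-2.11359970e-03, -9.99997702e-01,  3.57917102e-04]]), 'force': array([ 0.31892475,  0.42528823, -0.50034276]), 'moment': array([0.04262378, 0.00288735, 0.03852329]), 'opening': 0.9998470718208984}
top [[371.8755261912817, 0.0, 251.87046325076778], [0.0, 371.8755261912817, 197.65320036795333], [0.0, 0.0, 1.0]] [[0.005, -0.99, 0.139, 0.429], [-0.999, 0.0, 0.038, -0.04], [-0.037, -0.14, -0.99, 1.0], [0.0, 0.0, 0.0, 1.0]]
side [[403.6891125868954, 0.0, 263.5623285990381], [0.0, 403.6891125868954, 190.7652515124447], [0.0, 0.0, 1.0]] [[-0.937, -0.21, 0.28, 0.31], [-0.349, 0.612, -0.709, 0.587], [-0.022, -0.762, -0.647, 0.676], [0.0, 0.0, 0.0, 1.0]]
```

View pics/top0.png

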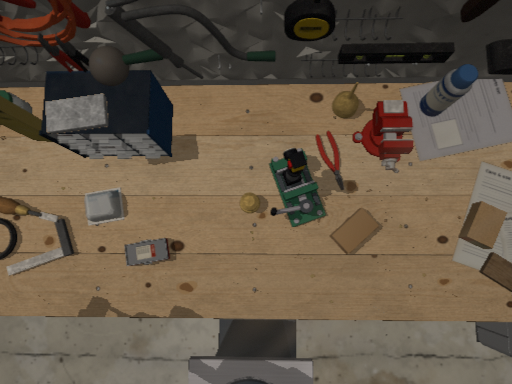

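View pics/side0.png

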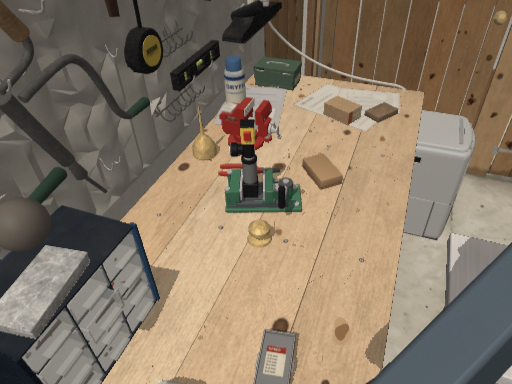

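Top view: the vise is at about (298,190), with the light standing near (292,160), the lever handle at (274,211) and the brass knob at (250,203). The pliers and sanding block are on the right. The side view agrees: handle at about (288,190), yellow grip at about (248,133).

```bash
cat > h.py <<'E'
import numpy as np,cv2
def cloud(n,f=None):
    c=np.load(n+".npz") if f is None else f
    d=c["depth"];v,u=np.indices(d.shape);K=c["mtx"];T=c["cam_to_world"]
    p=np.stack([(u-K[0,2])/K[0,0]*d,(v-K[1,2])/K[1,1]*d,d],-1)
    return p@T[:3,:3].T+T[:3,3],c["frame"],d
E
python3 - <<'E'
from h import *
tiles=[]
for n,(u0,u1,v0,v1) in {"top":(235,345,135,235),"side":(205,315,105,225)}.items():
    P,F,d=cloud(n);hsv=cv2.cvtColor(F,cv2.COLOR_RGB2HSV).astype(int);H,S,V=hsv[...,0],hsv[...,1],hsv[...,2]
    box=np.zeros(d.shape,bool);box[v0:v1,u0:u1]=1;box&=d>0
    z=P[...,2]
    g=box&(H>60)&(H<95)&(S>80)
    print(n,"green",g.sum())
    base=g&(z<0.03); 
    if n=="top":
        r=cv2.minAreaRect(P[g][:,:2].astype(np.float32)*1000);print("green rect all",r)
        r=cv2.minAreaRect(P[base][:,:2].astype(np.float32)*1000);print("base rect",r,cv2.boxPoints(r).tolist())
    # jaws 
    j=g&(z>0.055)&(z<0.075)
    if j.sum()>5: print("jaw z top",j.sum(),cv2.minAreaRect(P[j][:,:2].astype(np.float32)*1000))
    hi=box&(z>0.175)&(z<.25); q=P[hi]; print("high",hi.sum(),q.mean(0),q.min(0),q.max(0))
    y=box&(H>20)&(H<35)&(S>150)&(z>.15); 
    if y.sum(): print("yellow",y.sum(),P[y].mean(0),P[y].min(0),P[y].max(0))
    k=box&(V<75)&(z>0.075)&(z<0.125); print("post",k.sum())
    nl,lab,st,ce=cv2.connectedComponentsWithStats(k.astype(np.uint8))
    for i in range(1,nl):
        if st[i,4]>4: q=P[lab==i];print("  ",ce[i],st[i,4],q.mean(0).round(4),q.min(0).round(4),q.max(0).round(4))
    tiles.append(cv2.resize(F[v0:v1,u0:u1],None,fx=4-(n=="side")*.5,fy=4-(n=="side")*.5,interpolation=cv2.INTER_CUBIC))
h=max(t.shape[0] for t in tiles);tiles=[cv2.copyMakeBorder(t,0,h-t.shape[0],0,0,0) for t in tiles]
im=np.hstack(tiles);cv2.imwrite("pics/crop.png",im[:,:800,::-1])
E
```

```text
top green 982
green rect all ((591.37109375, -122.80250549316406), (178.267822265625, 92.35184478759766), 19.700557708740234)
base rect ((591.37109375, -122.80250549316406), (178.267822265625, 92.35184478759766), 19.700557708740234) [[491.8883361816406, -109.37681579589844], [523.0205078125, -196.3230743408203], [690.8538818359375, -136.2281951904297], [659.7216796875, -49.28193664550781]]
jaw z top 380 ((621.6556396484375, -110.3871078491211), (107.73775482177734, 88.87875366210938), 19.52461814880371)
high 322 [ 0.62044073 -0.10293464  0.21917824] [ 0.60106326 -0.12446108  0.17500212] [ 0.65942486 -0.08484267  0.2334027 ]
yellow 52 [ 0.60744742 -0.10632909  0.19974771] [ 0.60106326 -0.12112535  0.15817067] [ 0.63768427 -0.08818977  0.22945134]
post 83
   [290.55319149 176.61702128] 47 [ 0.6083 -0.1     0.0996] [ 0.6035 -0.1191  0.0795] [ 0.625  -0.0885  0.1218]
   [273.31428571 210.97142857] 35 [ 0.5227 -0.0573  0.1064] [ 0.5173 -0.0638  0.0759] [ 0.5297 -0.0517  0.1137]
side green 1179
jaw z top 419 ((620.2998046875, -108.6209945678711), (109.78514862060547, 88.8982162475586), 19.534080505371094)
high 401 [ 0.61490395 -0.0966643   0.20903267] [ 0.59898333 -0.12283413  0.17503238] [ 0.65336851 -0.0851844   0.23093631]
yellow 142 [ 0.61259018 -0.09452151  0.20172027] [ 0.59931044 -0.10727231  0.17561982] [ 0.62831429 -0.08691599  0.22482357]
post 154
   [254.72916667 172.45833333] 48 [ 0.6024 -0.1024  0.0979] [ 0.6007 -0.1096  0.0752] [ 0.6064 -0.0961  0.1247]
   [281.05769231 193.35576923] 104 [ 0.5211 -0.0534  0.0961] [ 0.5147 -0.0639  0.0758] [ 0.5287 -0.0475  0.1122]
```

View pics/crop.png

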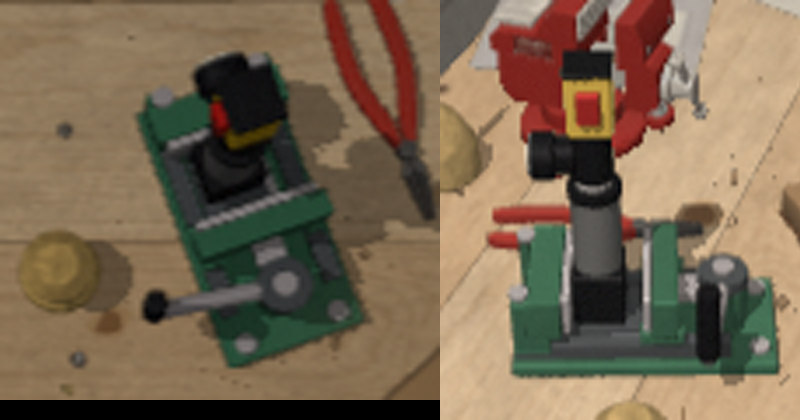

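Vise yaw is about 19.6° and its origin about (0.619,-0.113). The pivot is near (0.539,-0.141) and the post at (0.5225,-0.057). I'll move above the post, then check the gripper's body against the light.

Call:
{"fn": "play_rows", "kwargs": {"commands": [[[0.02, -0.05, 0.05], [0, 0, 0]], [[0.04, -0.11, 0.08], [0, 0, 0]], [[0.2625, -0.6245, 0.1], [0, 0, 0]], [[0.2625, -0.6245, 0.1], [0, 0, 0]], [[0.2625, -0.6245, 0.1], [0, 0, 0]], [[0.2625, -0.6245, 0.1], [0, 0, 0]], [[0.2625, -0.6245, 0.1], [0, 0, 0]], [[0.2625, -0.6245, 0.1], [0, 0, 0]], [[0.2625, -0.6245, 0.1], [0, 0, 0]], [[0.2625, -0.6245, 0.1], [0, 0, 0]]], "gripper": 0.05}}

```text
time_s: 1.35
position: [0.4927, 0.0125, 0.318]
tcp_rot: [[0.417, -0.0, -0.909], [0.909, 0.0, 0.417], [0.0, -1.0, 0.0]]
force: [1.2, 0.0, 0.1]
opening: 0.57
```

Call:
{"fn": "play_rows", "kwargs": {"commands": [[[0, 0, 0], [0, 0, 0]], [[0, 0, 0], [0, 0, 0]]]}}

```text
time_s: 1.6
position: [0.4917, 0.0146, 0.3175]
tcp_rot: [[0.418, -0.002, -0.909], [0.909, 0.001, 0.418], [0.0, -1.0, 0.002]]
force: [-0.1, 0.4, -0.0]
opening: 0.578
```

```bash
python3 - <<'E'
from rig import *
import cv2,numpy as np
s=read_state(); print(s['time_s'],s['position'],s['tcp_rot'].round(3),s['force'],s['joint_positions'].round(1),s['opening'])
c=capture("side");cv2.imwrite("pics/side1.png",c["frame"][:,:,::-1])
E
```

```text
1.6 [0.49171944 0.01457153 0.31745618] [[ 0.418 -0.002 -0.909]
 [ 0.909  0.001  0.418]
 [ 0.    -1.     0.002]] [-0.09298398  0.41765126 -0.02039185] [-11.4  13.5  93.2   0.   73.4 -76.7] 0.577596330429567
```

View pics/side1.png

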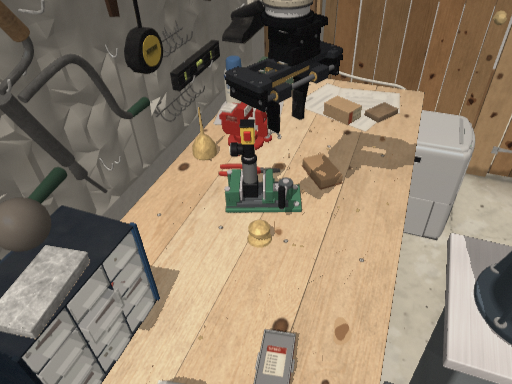

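The gripper's 190 mm width lies along the jaw direction (bar from (230,80) to (340,60)), so the light stays clear. Next: descend onto the post.

Call:
{"fn": "play_rows", "kwargs": {"commands": [[[0.015, -0.036, 0], [0, 0, 0]], [[0.03, -0.072, 0], [0, 0, 0]], [[0.03, -0.072, 0], [0, 0, 0]], [[0.03, -0.072, -0.05], [0, 0, 0]], [[0.03, -0.072, -0.1], [0, 0, 0]], [[0.03, -0.072, -0.14], [0, 0, 0]], [[0.03, -0.072, -0.18], [0, 0, 0]], [[0.03, -0.072, -0.2], [0, 0, 0]], [[0.03, -0.072, -0.217], [0, 0, 0]], [[0.03, -0.072, -0.217], [0, 0, 0]]]}}

```text
time_s: 2.9
position: [0.5208, -0.0551, 0.1002]
tcp_rot: [[0.415, -0.004, -0.91], [0.91, 0.002, 0.415], [-0.0, -1.0, 0.004]]
force: [-0.3, 0.3, -0.1]
opening: 0.571
```

Call:
{"fn": "play_rows", "kwargs": {"commands": [[[0, 0, 0], [0, 0, 0]], [[0, 0, 0], [0, 0, 0]], [[0, 0, 0], [0, 0, 0]], [[0, 0, 0], [0, 0, 0]]], "gripper": 0.0}}

```text
time_s: 3.4
position: [0.5226, -0.0577, 0.1014]
tcp_rot: [[0.417, 0.001, -0.909], [0.909, -0.0, 0.417], [0.0, -1.0, -0.001]]
force: [-0.5, -1.4, -0.2]
opening: 0.205
```

```bash
python3 - <<'E'
from rig import *
import cv2,numpy as np
s=read_state(); print(s['time_s'],s['position'],s['force'],s['opening'])
c=capture("side");cv2.imwrite("pics/side2.png",cv2.resize(c["frame"][20:260,170:400,::-1],None,fx=2.4,fy=2.4))
E
```

```text
3.4 [ 0.52262283 -0.05769367  0.10144529] [-0.47212254 -1.35143104 -0.24648871] 0.20474147071583987
```

View pics/side2.png

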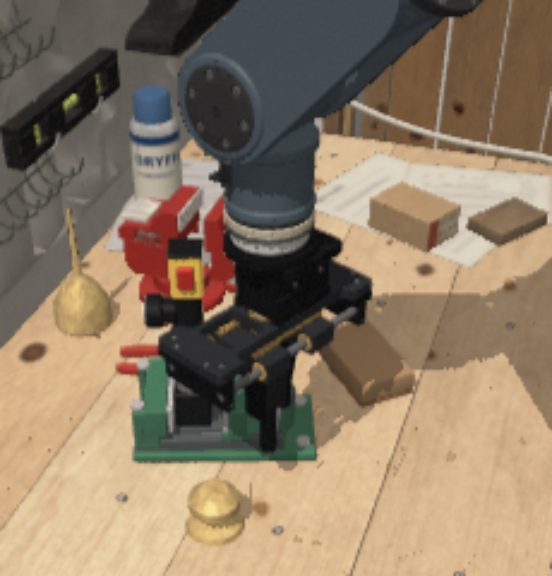

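Gripped: the opening equals the post's diameter. The side view shows the body clear of the light, with the post between the fingers. Swinging along the arc.

Call:
{"fn": "play_rows", "kwargs": {"commands": [[[-0.0072, -0.0018, 0], [0, 0, 0]], [[-0.0142, -0.0042, 0], [0, 0, 0]], [[-0.021, -0.0071, 0], [0, 0, 0]], [[-0.0275, -0.0107, 0], [0, 0, 0]], [[-0.0337, -0.0148, 0], [0, 0, 0]], [[-0.0395, -0.0195, 0], [0, 0, 0]], [[-0.0448, -0.0246, 0], [0, 0, 0]], [[-0.0448, -0.0246, 0], [0, 0, 0]]]}}

```text
time_s: 4.45
position: [0.4758, -0.0799, 0.1013]
tcp_rot: [[0.417, -0.003, -0.909], [0.909, 0.004, 0.417], [0.002, -1.0, 0.004]]
force: [0.2, 7.2, 5.3]
opening: 0.165
```

Call:
{"fn": "play_rows", "kwargs": {"commands": [[[-0.0025, -0.0028, 0], [0, 0, 0]], [[-0.0049, -0.0056, 0], [0, 0, 0]], [[-0.0049, -0.0056, 0], [0, 0, 0]]]}}

```text
time_s: 4.82
position: [0.4703, -0.0849, 0.1013]
tcp_rot: [[0.417, -0.004, -0.909], [0.909, 0.005, 0.417], [0.003, -1.0, 0.006]]
force: [-1.0, 8.5, 6.1]
opening: 0.161
```

Call:
{"fn": "play_rows", "kwargs": {"commands": [[[-0.0023, -0.003, 0], [0, 0, 0]], [[-0.0044, -0.006, 0], [0, 0, 0]], [[-0.0044, -0.006, 0], [0, 0, 0]]]}}

```text
time_s: 5.2
position: [0.4652, -0.0905, 0.1012]
tcp_rot: [[0.417, -0.006, -0.909], [0.909, 0.006, 0.417], [0.003, -1.0, 0.008]]
force: [-1.4, 8.3, 7.8]
opening: 0.161
```

```bash
python3 - <<'E'
from rig import *
from h import *
s=read_state(); print(s['time_s'],s['position'],s['force'],s['opening'])
c=capture("side");P,F,d=cloud("",c)
o=np.array([.6194,-.1127]);a=np.radians(19.6);R=np.array([[np.cos(a),-np.sin(a)],[np.sin(a),np.cos(a)]])
for nm,(Q,F,d) in {"start":cloud("side"),"topstart":cloud("top"),"now":(P,F,d),"topnow":cloud("",capture("top"))}.items():
    hsv=cv2.cvtColor(F,cv2.COLOR_RGB2HSV).astype(int);H,S=hsv[...,0],hsv[...,1]
    z=Q[...,2];m=(H>60)&(H<95)&(S>80)&(z>.058)&(z<.075)
    L=(Q[...,:2]-o)@R;m&=(abs(L[...,0])<.1)&(abs(L[...,1])<.06);x=L[m]
    mv=x[x[:,0]<0,0]; print(nm,m.sum(),"moving jaw x",np.percentile(mv,[2,50,98]).round(4) if len(mv) else None,"fixed",np.percentile(x[x[:,0]>0,0],[2,98]).round(4))
    y=(H>20)&(H<35)&(S>150)&(z>.15)&(abs(L[...,0])<.1)&(abs(L[...,1])<.06)
    print("  grip yellow",y.sum(),L[y].mean(0).round(4),np.ptp(L[y],0).round(4))
E
```

```text
5.2 [ 0.46518408 -0.09053527  0.10122849] [-1.38071812  8.34880853  7.75363906] 0.16129856867716133
start 398 moving jaw x [-0.0527 -0.0454 -0.0379] fixed [0.0269 0.0513]
  grip yellow 142 [-0.0003  0.0194] [0.0293 0.0124]
topstart 367 moving jaw x [-0.0506 -0.0428 -0.0347] fixed [0.0293 0.0521]
  grip yellow 52 [-0.0091  0.01  ] [0.0373 0.0274]
now 395 moving jaw x [-0.0409 -0.0334 -0.0256] fixed [0.0269 0.0511]
  grip yellow 139 [-0.0001  0.0195] [0.0294 0.0154]
topnow 348 moving jaw x [-0.0387 -0.031  -0.0229] fixed [0.0294 0.0509]
  grip yellow 53 [-0.0097  0.0097] [0.0298 0.027 ]
```

```bash
python3 - <<'E'
from rig import *
import cv2,numpy as np
s=read_state();print(s['moment'])
c=capture("wrist");print(c["mtx"],c["hand_eye"].round(3));cv2.imwrite("pics/w1.png",c["frame"][:,:,::-1])
E
```

```text
[1.52808008 0.27958958 0.33082312]
[[297.31863964   0.         256.47255834]
 [  0.         297.31863964 188.77898548]
 [  0.           0.           1.        ]] [[ 1.    -0.001  0.    -0.   ]
 [-0.    -0.276  0.961 -0.163]
 [-0.001 -0.961 -0.276  0.075]
 [ 0.     0.     0.     1.   ]]
```

View pics/w1.png

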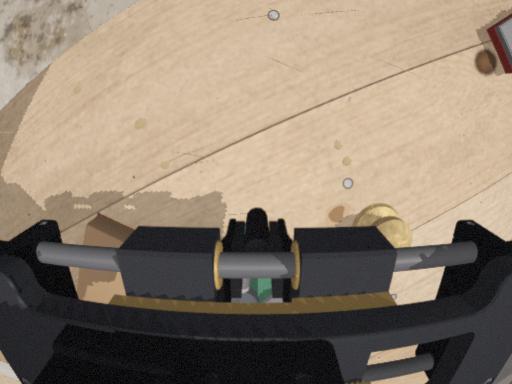

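```bash
python3 - <<'E'
import cv2,numpy as np
f=cv2.imread("pics/w1.png")[195:310,205:315]
f=cv2.resize(f,None,fx=5,fy=5,interpolation=cv2.INTER_CUBIC).astype(float)
cv2.imwrite("pics/w1c.png",np.clip(255*(f/255)**0.45,0,255))
E
```

```text
[ WARN:0@0.071] global loadsave.cpp:1063 imwrite_ Unsupported depth image for selected encoder is fallbacked to CV_8U.
```

View pics/w1c.png

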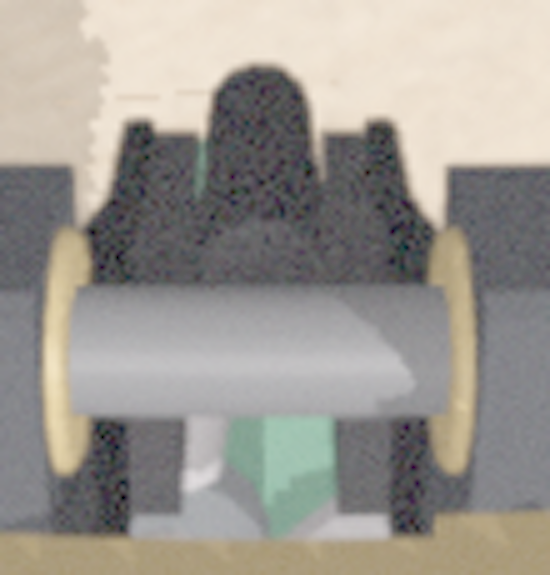

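The post sits about 8 mm inside the pads' centre, near their inner edge (disc centre near image (257,250)). I'll open, re-centre and grip again.

Call:
{"fn": "play_rows", "kwargs": {"commands": [[[0, 0, 0], [0, 0, 0]], [[0, 0, 0], [0, 0, 0]], [[0.004, -0.002, 0], [0, 0, 0]], [[0.0075, -0.0035, 0], [0, 0, 0]], [[0.0075, -0.0035, 0], [0, 0, 0]], [[0.0075, -0.0035, 0], [0, 0, 0]]], "gripper": 0.045}}

```text
time_s: 6.1
position: [0.4758, -0.0973, 0.101]
tcp_rot: [[0.417, -0.0, -0.909], [0.909, 0.0, 0.417], [-0.0, -1.0, 0.0]]
force: [-0.6, -0.3, -0.3]
opening: 0.516
```

Call:
{"fn": "play_rows", "kwargs": {"commands": [[[0, 0, 0], [0, 0, 0]], [[0, 0, 0], [0, 0, 0]], [[0, 0, 0], [0, 0, 0]], [[0, 0, 0], [0, 0, 0]], [[0, 0, 0], [0, 0, 0]]], "gripper": 0.0}}

```text
time_s: 6.72
position: [0.4757, -0.0967, 0.101]
tcp_rot: [[0.417, -0.0, -0.909], [0.909, 0.001, 0.417], [0.001, -1.0, 0.001]]
force: [-0.1, 2.3, 0.5]
opening: 0.162
```

Call:
{"fn": "play_rows", "kwargs": {"commands": [[[-0.0013, -0.0018, 0], [0, 0, 0]], [[-0.0026, -0.0036, 0], [0, 0, 0]], [[-0.0037, -0.0056, 0], [0, 0, 0]], [[-0.0048, -0.0076, 0], [0, 0, 0]], [[-0.0048, -0.0076, 0], [0, 0, 0]]]}}

```text
time_s: 7.35
position: [0.4714, -0.103, 0.1011]
tcp_rot: [[0.418, 0.001, -0.909], [0.909, 0.003, 0.418], [0.003, -1.0, 0.0]]
force: [3.6, 9.5, 0.5]
opening: 0.164
```

Call:
{"fn": "play_rows", "kwargs": {"commands": [[[-0.001, -0.002, 0], [0, 0, 0]], [[-0.002, -0.004, 0], [0, 0, 0]], [[-0.002, -0.004, 0], [0, 0, 0]]]}}

```text
time_s: 7.72
position: [0.4705, -0.1042, 0.1011]
tcp_rot: [[0.421, 0.003, -0.907], [0.907, 0.008, 0.421], [0.009, -1.0, 0.0]]
force: [9.5, 20.3, 0.4]
opening: 0.166
```

Call:
{"fn": "play_rows", "kwargs": {"commands": [[[-0.0005, -0.001, 0], [0, 0, 0]], [[-0.0005, -0.001, 0], [0, 0, 0]], [[-0.0005, -0.001, 0], [0, 0, 0]]]}}

```text
time_s: 8.1
position: [0.4703, -0.1044, 0.1011]
tcp_rot: [[0.422, 0.004, -0.907], [0.907, 0.009, 0.422], [0.01, -1.0, 0.0]]
force: [10.6, 23.3, 1.1]
opening: 0.167
```

Call:
{"fn": "play_rows", "kwargs": {"commands": [[[0.0015, 0.003, 0], [0, 0, 0]], [[0.0025, 0.005, 0], [0, 0, 0]], [[0.0025, 0.005, 0], [0, 0, 0]]]}}

```text
time_s: 8.48
position: [0.4711, -0.1029, 0.101]
tcp_rot: [[0.417, 0.0, -0.909], [0.909, 0.003, 0.417], [0.003, -1.0, 0.001]]
force: [3.8, 8.6, 1.0]
opening: 0.166
```

Call:
{"fn": "play_rows", "kwargs": {"commands": [[[0, 0, 0], [0, 0, 0]], [[0, 0, 0], [0, 0, 0]], [[0, 0, 0], [0, 0, 0]], [[0, 0, 0], [0, 0, 0]], [[0, 0, 0.06], [0, 0, 0]], [[0, 0, 0.12], [0, 0, 0]], [[0, 0, 0.18], [0, 0, 0]], [[0, 0, 0.22], [0, 0, 0]], [[0, 0, 0.22], [0, 0, 0]]], "gripper": 0.05}}

```text
time_s: 9.6
position: [0.4729, -0.106, 0.3247]
tcp_rot: [[0.417, 0.008, -0.909], [0.909, -0.004, 0.417], [-0.0, -1.0, -0.009]]
force: [0.9, 0.3, -0.2]
opening: 0.571
```

```bash
python3 - <<'E'
from rig import *
from h import *
s=read_state(); print(s['time_s'],s['position'],s['force'],s['opening'],s['joint_positions'].round(1))
o=np.array([.6194,-.1127]);a=np.radians(19.6);R=np.array([[np.cos(a),-np.sin(a)],[np.sin(a),np.cos(a)]])
cs,ct=capture("side"),capture("top")
cv2.imwrite("pics/side3.png",cv2.resize(cs["frame"][20:260,170:400,::-1],None,fx=2.4,fy=2.4))
for nm,(Q,F,d) in {"start":cloud("side"),"now":cloud("",cs),"topstart":cloud("top"),"topnow":cloud("",ct)}.items():
    hsv=cv2.cvtColor(F,cv2.COLOR_RGB2HSV).astype(int);H,S,V=np.moveaxis(hsv,-1,0)
    z=Q[...,2];L=(Q[...,:2]-o)@R;near=(abs(L[...,0])<.17)&(abs(L[...,1])<.06)
    m=(H>60)&(H<95)&(S>80)&(z>.058)&(z<.075)&near;x=L[m];mv=x[x[:,0]<0,0]
    print(nm,m.sum(),"jaw x",np.percentile(mv,[2,50,98]).round(4) if len(mv) else None)
    y=(H>20)&(H<35)&(S>150)&(z>.18)&(z<.23)&near;
    if y.sum():print("  yellow",y.sum(),L[y].mean(0).round(4),L[y].min(0).round(4),L[y].max(0).round(4))
    r=((H<8)|(H>172))&(S>150)&(z>.17)&(z<.24)&near
    if r.sum():print("  red",r.sum(),L[r].mean(0).round(4),Q[r].mean(0).round(4))
    t=near&(abs(L[...,0])<.06)&(abs(z-.229)<.004)
    if t.sum()>4:print("  cap",t.sum(),Q[t].mean(0).round(4),cv2.minAreaRect(Q[t][:,:2].astype(np.float32)*1000))
E
```

```text
9.6 [ 0.47288687 -0.10596133  0.32466859] [ 0.89509554  0.25538789 -0.19314053] 0.571048432100046 [-25.9  12.2  93.9  -0.   73.4 -91.2]
start 398 jaw x [-0.0527 -0.0454 -0.0379]
  yellow 133 [-0.0003  0.0196] [-0.0143  0.0109] [0.015  0.0233]
  red 67 [0.0039 0.0225] [ 0.6155 -0.0902  0.2034]
  cap 124 [ 0.6166 -0.1032  0.2286] ((616.8780517578125, -104.25881958007812), (31.022459030151367, 30.314777374267578), 17.314687728881836)
now 388 jaw x [-0.0385 -0.0314 -0.0239]
  yellow 136 [0.0005 0.0195] [-0.0134  0.0151] [0.016  0.0223]
  red 67 [0.0048 0.0225] [ 0.6163 -0.0899  0.2041]
  cap 129 [ 0.6175 -0.1023  0.2285] ((618.2975463867188, -104.07637023925781), (30.43737030029297, 30.363542556762695), 21.879711151123047)
topstart 367 jaw x [-0.0506 -0.0428 -0.0347]
  yellow 45 [-0.0099  0.0101] [-0.0124 -0.0049] [0.0167 0.0225]
  red 32 [0.0006 0.0234] [ 0.6121 -0.0904  0.2161]
  cap 219 [ 0.6198 -0.1052  0.2293] ((620.57275390625, -105.21485900878906), (32.313209533691406, 31.87074089050293), 20.598276138305664)
topnow 112 jaw x [-0.0363 -0.0291 -0.0217]
```

View pics/side3.png

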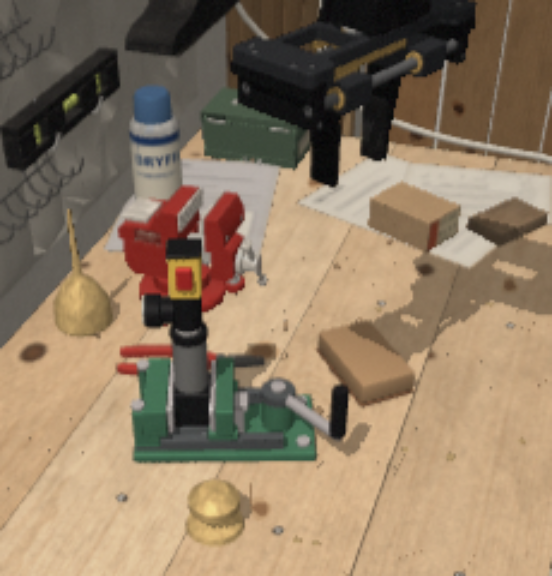

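The jaw has travelled 14 mm from its start and the light has shifted about 1 mm onto the fixed jaw. The lever was free and stayed put (post now at (340,410)). Next: move over the grip, turning the jaws onto the vise's y axis.

Call:
{"fn": "play_rows", "kwargs": {"commands": [[[0, 0, 0.01], [0, 0, 0.15]], [[0.03, 0, 0.01], [0, 0, 0.3]], [[0.06, 0, 0.01], [0, 0, 0.45]], [[0.09, 0, 0.01], [0, 0, 0.6]], [[0.12, 0, 0.01], [0, 0, 0.75]], [[0.1471, 0.0015, 0.01], [0, 0, 0.771]], [[0.1471, 0.0015, 0.01], [0, 0, 0.771]], [[0.1471, 0.0015, 0.01], [0, 0, 0.771]]], "gripper": 0.07}}

```text
time_s: 10.7
position: [0.6167, -0.1031, 0.3291]
tcp_rot: [[-0.334, -0.004, -0.942], [0.942, 0.001, -0.334], [0.003, -1.0, 0.004]]
force: [0.2, 0.6, -0.2]
opening: 0.803
```

```bash
python3 - <<'E'
from rig import *
from h import *
s=read_state(); print(s['time_s'],s['position'],s['tcp_rot'].round(3),s['joint_positions'].round(1),s['opening'])
cs=capture("side");Q,F,d=cloud("",cs)
hsv=cv2.cvtColor(F,cv2.COLOR_RGB2HSV).astype(int);H,S,V=np.moveaxis(hsv,-1,0)
w=capture("wrist");cv2.imwrite("pics/w2.png",w["frame"][:,:,::-1])
E
```

```text
10.7 [ 0.61665545 -0.10309895  0.32912273] [[-0.334 -0.004 -0.942]
 [ 0.942  0.001 -0.334]
 [ 0.003 -1.     0.004]] [ -19.7   24.8   73.9   -0.    81.5 -129.2] 0.8030782139435977
```

View pics/w2.png

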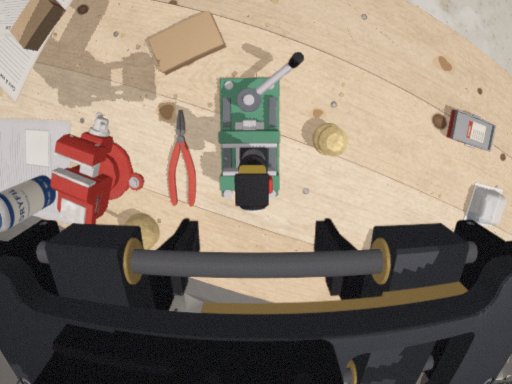

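The wrist view shows the vise square to the jaws and the cap centred at (253,192). That puts the grip at about (0.621,-0.105), so I shift +4/-1.7 mm and descend.

Call:
{"fn": "play_rows", "kwargs": {"commands": [[[0.004, -0.0017, 0], [0, 0, 0]], [[0.004, -0.0017, -0.03], [0, 0, 0]], [[0.004, -0.0017, -0.06], [0, 0, 0]], [[0.004, -0.0017, -0.085], [0, 0, 0]], [[0.004, -0.0017, -0.105], [0, 0, 0]], [[0.004, -0.0017, -0.119], [0, 0, 0]], [[0.004, -0.0017, -0.119], [0, 0, 0]]]}}

```text
time_s: 11.68
position: [0.6215, -0.105, 0.2112]
tcp_rot: [[-0.334, -0.002, -0.942], [0.942, 0.001, -0.334], [0.001, -1.0, 0.002]]
force: [-0.2, 0.1, 0.0]
opening: 0.809
```

Call:
{"fn": "play_rows", "kwargs": {"commands": [[[0, 0, 0], [0, 0, 0]], [[0, 0, 0], [0, 0, 0]], [[0, 0, 0], [0, 0, 0]], [[0, 0, 0], [0, 0, 0]], [[0, 0, 0], [0, 0, 0]], [[0, 0, 0], [0, 0, 0]]], "gripper": 0.0}}

```text
time_s: 12.42
position: [0.6224, -0.1053, 0.2124]
tcp_rot: [[-0.335, 0.001, -0.942], [0.942, -0.0, -0.335], [-0.001, -1.0, -0.0]]
force: [-0.2, -1.0, 2.4]
opening: 0.359
```

Call:
{"fn": "play_rows", "kwargs": {"commands": [[[0, 0, 0], [0, 0, 0]], [[0, 0, 0], [0, 0, 0]], [[0, 0, 0], [0, 0, 0]], [[0, 0, 0], [0, 0, 0]]]}}

```text
time_s: 12.92
position: [0.6224, -0.1053, 0.2124]
tcp_rot: [[-0.335, 0.001, -0.942], [0.942, -0.0, -0.335], [-0.001, -1.0, -0.0]]
force: [-0.7, -0.5, 4.1]
opening: 0.363
```

The opening reads 31.6 mm with an upward force, so the fingers are probably catching the 32 mm cap. I'll reopen, go 6 mm lower and close again.

Call:
{"fn": "play_rows", "kwargs": {"commands": [[[0, 0, 0], [0, 0, 0]], [[0, 0, 0], [0, 0, 0]], [[0, 0, -0.003], [0, 0, 0]], [[0, 0, -0.006], [0, 0, 0]], [[0, 0, -0.006], [0, 0, 0]]], "gripper": 0.06}}

```text
time_s: 13.55
position: [0.6218, -0.105, 0.2054]
tcp_rot: [[-0.335, -0.001, -0.942], [0.942, 0.0, -0.335], [0.001, -1.0, 0.001]]
force: [-0.0, -0.2, 0.2]
opening: 0.684
```

Call:
{"fn": "play_rows", "kwargs": {"commands": [[[0, 0, 0], [0, 0, 0]], [[0, 0, 0], [0, 0, 0]], [[0, 0, 0], [0, 0, 0]], [[0, 0, 0], [0, 0, 0]], [[0, 0, 0], [0, 0, 0]], [[0, 0, 0], [0, 0, 0]], [[0, 0, 0], [0, 0, 0]], [[0, 0, 0], [0, 0, 0]]], "gripper": 0.0}}

```text
time_s: 14.55
position: [0.6223, -0.1052, 0.2062]
tcp_rot: [[-0.335, 0.0, -0.942], [0.942, -0.0, -0.335], [-0.0, -1.0, -0.0]]
force: [-0.1, -0.9, 0.5]
opening: 0.359
```

```bash
python3 - <<'E'
from rig import *
import cv2
s=read_state(); print(s['time_s'],s['position'],s['force'],s['moment'],s['opening'])
c=capture("side");cv2.imwrite("pics/side4.png",cv2.resize(c["frame"][60:220,180:340,::-1],None,fx=3.7,fy=3.7,interpolation=cv2.INTER_CUBIC))
E
```

```text
14.55 [ 0.62227049 -0.10520991  0.20617436] [-0.1440048  -0.90378299  0.46858423] [-0.05527825  0.03137891  0.00213444] 0.3592506285065415
```

View pics/side4.png

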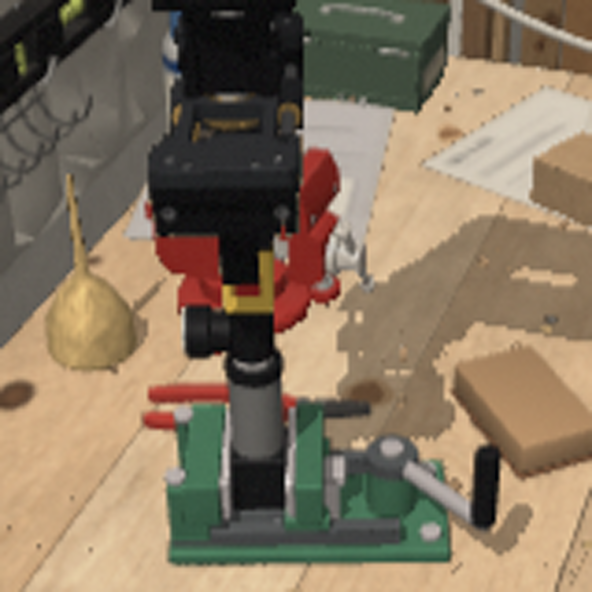

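```bash
python3 - <<'E'
from rig import *
from h import *
c=capture("side");P,F,d=cloud("",c)
o=np.array([.6215,-.105]);a=np.radians(19.6);R=np.array([[np.cos(a),-np.sin(a)],[np.sin(a),np.cos(a)]])
for u in (243,246,251):
  print(u)
  for v in range(122,150,1):
    p=P[v,u];print(v,F[v,u],((p[:2]-o)@R*1000).round(1),(p[2]*1000).round(1))
E
```

```text
243
122 [19 17 18] [-3.8 86.8] 279.7
123 [16 15 16] [-3.7 86.4] 277.3
124 [ 9  6 10] [ 1.5 28.4] 240.4
125 [12 11 14] [ 1.9 25. ] 236.0
126 [12 13 13] [ 1.8 27.5] 235.1
127 [12 12 14] [ 2.  27.5] 232.7
128 [13 12 15] [ 2.5 22.4] 227.2
129 [12 13 12] [ 2.4 25.9] 226.9
130 [14 11 12] [ 2.6 24.5] 223.6
131 [7 7 9] [ 2.7 25.8] 221.9
132 [11  9 12] [ 3.  22.9] 217.6
133 [14 15 15] [ 2.9 25.8] 217.0
134 [7 7 8] [ 3.1 25.3] 214.1
135 [ 9 10 12] [ 3.1 26.6] 212.5
136 [17 17 17] [ 3.2 26.8] 210.2
137 [103  61  29] [ 4.4 15.6] 200.4
138 [117  72  36] [ 4.7 14.1] 196.9
139 [113  71  34] [ 4.8 13.7] 194.1
140 [180 143  63] [ 5.  13.7] 191.5
141 [196 160  70] [ 4.8 17.2] 191.2
142 [197 159  70] [ 5.1 15.1] 187.2
143 [163 133  58] [ 5.4 13.3] 183.5
144 [84 68 30] [ 5.8 10.6] 179.0
145 [21 20 17] [ 5.9 11.6] 177.1
146 [21 21 20] [ 6.1 11.3] 174.2
147 [23 22 23] [ 6.3 10.4] 170.9
148 [20 22 21] [ 6.4 10.7] 168.5
149 [20 21 21] [6.7 9.5] 165.0
246
122 [15 14 14] [-9.5 86. ] 279.2
123 [15 14 16] [-9.4 86.6] 277.4
124 [13 10 14] [-4.8 28.7] 240.5
125 [11  9  9] [-4.6 28.3] 237.9
126 [15 13 15] [-4.4 27
[... 1111 characters left out ...]
6
131 [140 115  48] [-13.4  13. ] 213.7
132 [141 116  50] [-13.3  13.6] 211.6
133 [141 116  50] [-13.2  13. ] 208.7
134 [139 112  47] [-13.1  12.8] 206.1
135 [138 113  48] [-12.9  11.6] 202.7
136 [140 114  50] [-13.   14.2] 201.9
137 [140 113  49] [-12.7  12. ] 197.9
138 [140 112  49] [-12.9  16.6] 198.3
139 [140 114  48] [-12.7  15. ] 194.7
140 [140 115  49] [-12.6  15.2] 192.3
141 [140 114  48] [-12.4  13.7] 188.7
142 [139 113  47] [-12.3  13.6] 186.1
143 [142 116  50] [-12.  12.] 182.4
144 [82 66 30] [-11.8  10.4] 178.7
145 [20 19 16] [-11.9  13.6] 178.2
146 [17 14 15] [-11.7  11.5] 174.1
147 [9 5 5] [-11.6  12.2] 171.9
148 [17 15 17] [-11.5  12.2] 169.3
149 [17 16 15] [-11.4  12.4] 166.8
```

The depth profile shows the fingertip at about z = 0.209 with the TCP at 0.206, and the wrist picture agrees. So the tips are level with the TCP, not 25 mm ahead of it, and the pads really are on the cap. I'll reopen and lower 22 mm, then check the tip height before closing.

Call:
{"fn": "play_rows", "kwargs": {"commands": [[[0, 0, 0], [0, 0, 0]], [[0, 0, 0], [0, 0, 0]], [[0, 0, -0.006], [0, 0, 0]], [[0, 0, -0.012], [0, 0, 0]], [[0, 0, -0.017], [0, 0, 0]], [[0, 0, -0.022], [0, 0, 0]], [[0, 0, -0.022], [0, 0, 0]]], "gripper": 0.06}}

```text
time_s: 15.52
position: [0.6218, -0.1049, 0.1834]
tcp_rot: [[-0.335, -0.001, -0.942], [0.942, 0.0, -0.335], [0.001, -1.0, 0.001]]
force: [-0.2, -0.7, 0.4]
opening: 0.693
```

```bash
python3 - <<'E'
from rig import *
from h import *
s=read_state();print(s['time_s'],s['position'],s['force'],s['opening'])
c=capture("side");P,F,d=cloud("",c)
o=np.array([.6215,-.105]);a=np.radians(19.6);R=np.array([[np.cos(a),-np.sin(a)],[np.sin(a),np.cos(a)]])
for u in (242,246,250):
  print(u)
  for v in range(118,156,1):
    p=P[v,u];print(v,F[v,u],((p[:2]-o)@R*1000).round(1),(p[2]*1000).round(1))
cv2.imwrite("pics/side5.png",cv2.resize(c["frame"][60:220,180:340,::-1],None,fx=3.7,fy=3.7,interpolation=cv2.INTER_CUBIC))
E
```

```text
15.525 [ 0.62183398 -0.10494695  0.18339297] [-0.17371749 -0.70904939  0.44146353] 0.6928839798927164
242
118 [33 35 36] [-3.2 95.7] 293.6
119 [37 39 40] [-3.2 96.9] 292.2
120 [33 36 36] [-2.9 94.8] 288.8
121 [28 29 31] [-2.7 94. ] 286.2
122 [15 15 15] [-2.4 92.2] 283.0
123 [13 14 14] [-2.5 95.3] 282.7
124 [20 20 20] [-2.3 93.5] 279.4
125 [11 14 15] [-1.6 87.6] 273.7
126 [11 10 12] [-1.5 87.3] 271.3
127 [16 18 17] [-1.4 88.5] 269.8
128 [18 20 20] [-1.4 89.5] 268.2
129 [19 20 20] [-1.1 87.1] 264.5
130 [20 20 19] [-0.8 86.1] 261.7
131 [18 19 19] [-0.8 87.7] 260.4
132 [20 20 20] [-0.6 86.4] 257.3
133 [17 17 16] [-0.6 87.9] 256.0
134 [14 13 15] [ 3.6 42.7] 225.2
135 [15 13 15] [ 3.7 43.9] 223.5
136 [15 12 14] [ 3.9 43.2] 220.6
137 [10  9 10] [ 4.  43.8] 218.6
138 [12 13 14] [ 4.1 43.7] 216.1
139 [15 13 14] [ 4.6 40.3] 211.4
140 [15 13 15] [ 4.7 40.7] 209.2
141 [14 16 16] [ 4.8 40.5] 206.5
142 [12 12 12] [ 5.2 37.7] 202.2
143 [14 15 13] [ 5.  41.2] 202.0
144 [13 14 14] [ 5.3 40.5] 199.0
145 [12 13 13] [ 5.6 38.3] 195.0
146 [10 12 11] [ 5.6 40.3] 193.8
147 [14 12 12] [ 5.6 41. ] 191.7
148 
[... 2161 characters left out ...]
36 [121  87  38] [-10.8  14.9] 202.3
137 [123  88  40] [-10.8  15.5] 200.2
138 [112  70  32] [-10.5  13.6] 196.4
139 [119  81  37] [-10.5  14.5] 194.4
140 [108  84  34] [-10.3  13.1] 190.9
141 [105  86  37] [-10.2  13.6] 188.7
142 [105  86  37] [-9.9 11.7] 184.8
143 [106  87  38] [-10.1  15.5] 184.7
144 [57 46 21] [-9.5  8.3] 177.3
145 [10 12 12] [-9.5 10.5] 176.2
146 [11 11 11] [-9.4 10.6] 173.5
147 [13 13 14] [-9.5 13.3] 172.7
148 [13 14 14] [-10.9  35.1] 184.9
149 [15 14 13] [-11.1  39.4] 185.3
150 [15 15 12] [-9.  11.7] 163.6
151 [15 14 13] [-9.  13.5] 162.1
152 [14 14 14] [-8.8 12.6] 158.8
153 [18 18 18] [-8.8 13.3] 156.6
154 [15 13 14] [-8.5 10.9] 152.2
155 [16 14 14] [-8.3 10.3] 149.0
```

View pics/side5.png

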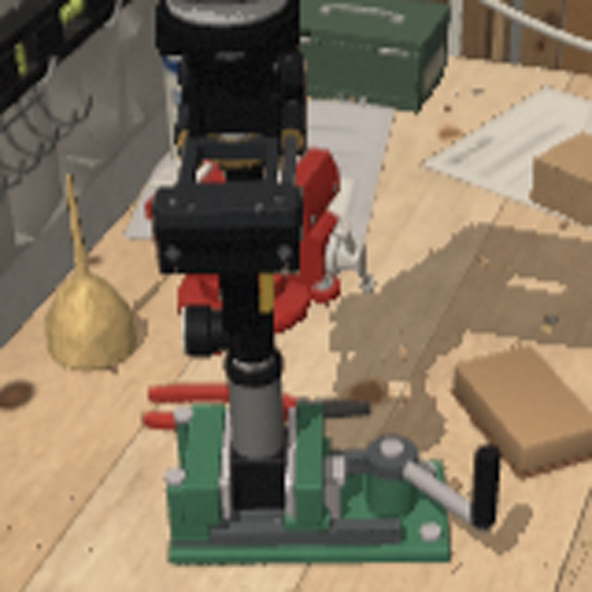

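The tip is now at about z = 0.185 and the body's underside at 0.254, so the grasp point is at about 0.203, level with the grip's centre. Closing.

Call:
{"fn": "play_rows", "kwargs": {"commands": [[[0, 0, 0], [0, 0, 0]], [[0, 0, 0], [0, 0, 0]], [[0, 0, 0], [0, 0, 0]], [[0, 0, 0], [0, 0, 0]], [[0, 0, 0], [0, 0, 0]], [[0, 0, 0], [0, 0, 0]], [[0, 0, 0], [0, 0, 0]], [[0, 0, 0], [0, 0, 0]]], "gripper": 0.0}}

```text
time_s: 16.58
position: [0.6223, -0.1051, 0.1842]
tcp_rot: [[-0.335, 0.0, -0.942], [0.942, -0.0, -0.335], [-0.0, -1.0, -0.0]]
force: [-0.2, -0.7, 2.2]
opening: 0.362
```

The opening is still 31.5 mm, the same as on the cap, so the flat fingers catch the 32 mm cap whenever they come from above. They have to come in nearly horizontally along the vise's +x, with the pads below the cap. First check whether the wrist can do that.

```bash
cat > fk.py <<'E'
import numpy as np
from scipy.spatial.transform import Rotation as Ro
from scipy.optimize import least_squares
def chain(q):
    j=np.radians(q); A=Ro.from_euler('z',j[0]);B=A*Ro.from_euler('y',j[1]);C=B*Ro.from_euler('y',j[2]);D=C*Ro.from_euler('z',j[3])*Ro.from_euler('y',j[4]);E=D*Ro.from_euler('z',j[5]);return A,B,C,D,E
Q0=[55.147,30.2766,82.1588,0,67.687,-10.23]
R_0=np.array([[ 4.16639e-01,-1.20598e-03,-9.09071e-01],[9.09069e-01,-1.77229e-03,4.16641e-01],[-2.1136e-3,-.99999770,3.579e-4]])
T0=chain(Q0)[4].inv()*Ro.from_matrix(R_0)
E
python3 - <<'E'
from fk import *
print(T0.as_matrix().round(3))
for q,R in [([-19.7,24.8,73.9,0,81.5,-129.2],[[-.334,-.004,-.942],[.942,.001,-.334],[.003,-1,.004]])]:
    print((chain(q)[4]*T0).as_matrix().round(3))
# fit arm lengths from tool-down data: p=A[a1,d,h]+B z L2+C(z L3 + x e)+D z Lt (Lt lumped in h)
data=[(Q0,(.25998,.56754,.22088)),([-19.7,24.8,73.9,0,81.5,-129.2],(.61666,-.1031,.32912)),([-25.9,12.2,93.9,0,73.4,-91.2],(.47289,-.10596,.32467)),([-11.4,13.5,93.2,0,73.4,-76.7],(.49172,.01457,.31746))]
z=[0,0,1]
def res(p):
    o=[]
    for q,x in data:
        A,B,C,D,E=chain(q);o+=list(A.apply([0,p[0],p[1]])+B.apply([0,0,p[2]])+C.apply([0,0,p[3]])+np.array([0,0,0])-x)
    return o
s=least_squares(res,[-.1,.1,.4,.4]);print(s.x.round(4),np.abs(s.fun).max())
# wrist solutions for approach along vise +x, tilt tau from down
xv=np.array([.942,.335,0]);yv=np.array([-.335,.942,0])
for flip in (0,1):
  R=np.array([[-.334,0,-.942],[.942,0,-.334],[0,-1,0]]); R=Ro.from_matrix(R)
  if flip: R=Ro.from_rotvec([0,0,np.pi])*R
  for tau in (70,80):
    Rt=Ro.from_rotvec(-yv*np.radians(tau))*R
    for j1,s23 in ((-30,110),(-45,115),(-45,130)):
      W=(Ro.from_euler('z',j1,degrees=True)*Ro.from_euler('y',s23,degrees=True)).inv()*Rt*T0.inv()
      print(flip,tau,j1,s23,W.as_euler('ZYZ',degrees=True).round(0))
E
```

```text
[[-1.  0.  0.]
 [ 0. -0.  1.]
 [ 0.  1.  0.]]
[[-0.334 -0.003 -0.943]
 [ 0.943  0.001 -0.334]
 [ 0.002 -1.     0.003]]
[ 0.1111 -0.1269  0.5652  0.3674] 0.014082788077823372
0 70 -30 110 [ 81.  46. 171.]
0 70 -45 115 [ 81.  59. 162.]
0 70 -45 130 [ 90.  58. 145.]
0 80 -30 110 [ 94.  49. 162.]
0 80 -45 115 [ 91.  63. 157.]
0 80 -45 130 [ 99.  64. 140.]
1 70 -30 110 [81. 46. -9.]
1 70 -45 115 [ 81.  59. -18.]
1 70 -45 130 [ 90.  58. -35.]
1 80 -30 110 [ 94.  49. -18.]
1 80 -45 115 [ 91.  63. -23.]
1 80 -45 130 [ 99.  64. -40.]
```

A half turn first, then the tilt, stays well inside the joint ranges (j4 about 85, j5 about 55, j6 about -20). Open, rise, back off, turn.

Call:
{"fn": "play_rows", "kwargs": {"commands": [[[0, 0, 0], [0, 0, 0]], [[0, 0, 0], [0, 0, 0]], [[0, 0, 0.03], [0, 0, 0]], [[0, 0, 0.08], [0, 0, 0]], [[0, 0, 0.13], [0, 0, -0.1]], [[-0.02, -0.007, 0.15], [0, 0, -0.25]], [[-0.04, -0.014, 0.15], [0, 0, -0.42]], [[-0.06, -0.021, 0.15], [0, 0, -0.6]], [[-0.085, -0.03, 0.15], [0, 0, -0.78]], [[-0.085, -0.03, 0.15], [0, 0, -0.94]]], "gripper": 0.06}}

```text
time_s: 17.82
position: [0.5354, -0.1356, 0.3339]
tcp_rot: [[0.569, -0.001, -0.822], [0.822, -0.0, 0.569], [-0.001, -1.0, 0.001]]
force: [-0.1, 0.0, 0.7]
opening: 0.686
```

Call:
{"fn": "play_rows", "kwargs": {"commands": [[[0, 0, 0], [0, 0, -0.18]], [[0, 0, 0], [0, 0, -0.36]], [[0, 0, 0], [0, 0, -0.54]], [[0, 0, 0], [0, 0, -0.72]], [[0, 0, 0], [0, 0, -0.9]], [[0, 0, 0], [0, 0, -1.08]], [[0, 0, 0], [0, 0, -1.26]], [[0, 0, 0], [0, 0, -1.44]], [[0, 0, 0], [0, 0, -1.6]], [[0, 0, 0], [0, 0, -1.76]]]}}

```text
time_s: 19.08
position: [0.537, -0.1352, 0.3336]
tcp_rot: [[0.701, -0.001, 0.713], [-0.713, -0.0, 0.701], [-0.0, -1.0, -0.001]]
force: [-0.2, 0.3, 0.4]
opening: 0.685
```

Call:
{"fn": "play_rows", "kwargs": {"commands": [[[0, 0, 0], [0, 0, -0.18]], [[0, 0, 0], [0, 0, -0.36]], [[0, 0, 0], [0, 0, -0.442]], [[0, 0, 0], [0, 0, -0.442]]]}}

```text
time_s: 19.58
position: [0.537, -0.1352, 0.3337]
tcp_rot: [[0.335, -0.001, 0.942], [-0.942, -0.0, 0.335], [-0.0, -1.0, -0.001]]
force: [0.7, 0.2, 0.6]
opening: 0.688
```

Call:
{"fn": "play_rows", "kwargs": {"commands": [[[0, 0, 0], [0.057, -0.16, 0]], [[0, 0, 0], [0.114, -0.32, 0]], [[0, 0, 0], [0.171, -0.48, 0]], [[0, 0, 0], [0.228, -0.641, 0]], [[0, 0, 0], [0.285, -0.801, 0]], [[0, 0, 0], [0.342, -0.961, 0]], [[0, 0, 0], [0.399, -1.121, 0]], [[0, 0, 0], [0.439, -1.234, 0]], [[0, 0, 0], [0.439, -1.234, 0]], [[0, 0, 0], [0.439, -1.234, 0]]]}}

```text
time_s: 20.82
position: [0.5374, -0.1352, 0.3343]
tcp_rot: [[0.336, 0.91, 0.245], [-0.942, 0.324, 0.088], [0.0, -0.26, 0.966]]
force: [-1.1, 0.7, 0.3]
opening: 0.691
```

```bash
python3 - <<'E'
from rig import *
from h import *
s=read_state();print(s['time_s'],s['position'],s['tcp_rot'].round(3),s['joint_positions'].round(1),s['force'])
c=capture("side");cv2.imwrite("pics/side6.png",cv2.resize(c["frame"][20:240,150:400,::-1],None,fx=2.6,fy=2.6,interpolation=cv2.INTER_CUBIC))
E
```

```text
20.825 [ 0.53739765 -0.13517317  0.33426518] [[ 0.336  0.91   0.245]
 [-0.942  0.324  0.088]
 [ 0.    -0.26   0.966]] [-60.7  24.  126.7  90.9  72.2 -59.6] [-1.07038832  0.65931711  0.26843842]
```

View pics/side6.png

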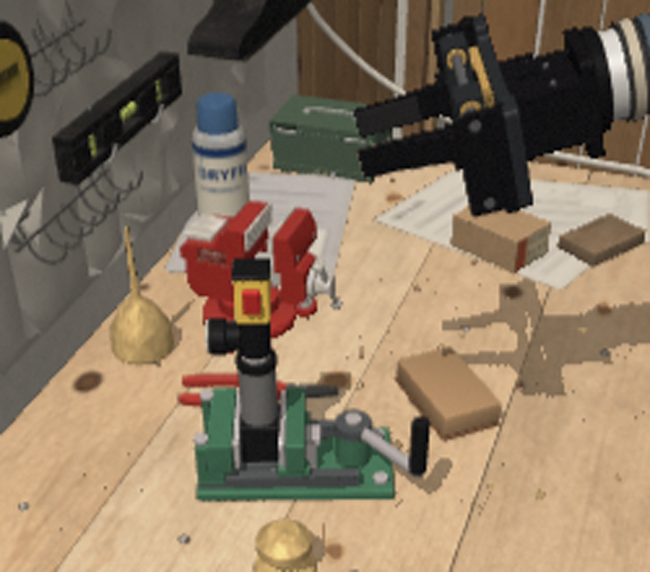

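The tilted pose works: the fingers point at the light from the robot side at (360,140). I've used all 12 views, so from here I check with numbers. First, locate the fingertips in tool coordinates.

```bash
python3 - <<'E'
from rig import *
from h import *
s=read_state();p=s['position'];R=s['tcp_rot']
for n in("side","top"):
    c=capture(n);P,F,d=cloud("",c);t=(P-p)@R
    m=(d>0)&(abs(t[...,0])<.075)&(t[...,1]>-.06)&(t[...,1]<.06)&(abs(t[...,2])<.04)
    q=t[m];print(n,m.sum(),"tool y max",np.percentile(q[:,1],[50,95,98,100]).round(4))
    for sgn in (1,-1):
        k=q[q[:,0]*sgn>0]
        if len(k)>5:
            print(sgn,len(k),"x",np.percentile(k[:,0],[2,50,98]).round(4),"y",np.percentile(k[:,1],[2,98,100]).round(4),"z",np.percentile(k[:,2],[2,50,98]).round(4))
            for a,b in((-.05,-.04),(-.04,-.03),(-.03,-.02),(-.02,-.01),(-.01,0),(0,.01),(.01,.03)):
                kk=k[(k[:,1]>=a)&(k[:,1]<b)]
                if len(kk):print("   y",a,len(kk),"x",kk[:,0].min().round(4),kk[:,0].max().round(4),"z",kk[:,2].min().round(4),kk[:,2].max().round(4))
# current grip location
o=np.array([.6194,-.1127]);a=np.radians(19.6);Rv=np.array([[np.cos(a),-np.sin(a)],[np.sin(a),np.cos(a)]])
for n in("side","top"):
    Q,F,d=cloud("",capture(n));hsv=cv2.cvtColor(F,cv2.COLOR_RGB2HSV).astype(int);H,S,V=np.moveaxis(hsv,-1,0)
    L=(Q[...,:2]-o)@Rv;z=Q[...,2];near=(abs(L[...,0])<.05)&(abs(L[...,1])<.06)
    t=near&(abs(z-.229)<.004);print(n,"cap",t.sum(),Q[t].mean(0).round(4),cv2.minAreaRect(Q[t][:,:2].astype(np.float32)*1000))
    r=((H<8)|(H>172))&(S>150)&(z>.17)&(z<.24)&near;print("  red L",L[r].mean(0).round(4),z[r].min(),z[r].max())
    y=(H>20)&(H<35)&(S>150)&(z>.17)&(z<.24)&near;print("  yellow z",np.percentile(z[y],[2,98]),np.percentile(L[y],[2,98],axis=0).round(4))
E
```

```text
side 765 tool y max [-0.0318 -0.0039 -0.0019 -0.0006]
1 358 x [0.027  0.0305 0.0397] y [-0.0589 -0.0018 -0.0006] z [-0.0093  0.0033  0.0121]
   y -0.05 64 x 0.0261 0.0404 z -0.0085 0.0126
   y -0.04 61 x 0.0268 0.0405 z -0.0094 0.0121
   y -0.03 57 x 0.0272 0.0378 z -0.0094 0.0122
   y -0.02 58 x 0.0256 0.0379 z -0.009 0.0124
   y -0.01 54 x 0.0271 0.0372 z -0.0094 0.0118
-1 407 x [-0.0485 -0.0414 -0.033 ] y [-0.0589 -0.0021 -0.0007] z [-0.01    0.0026  0.0118]
   y -0.05 74 x -0.0487 -0.0301 z -0.0102 0.0121
   y -0.04 68 x -0.046 -0.0318 z -0.0113 0.0122
   y -0.03 65 x -0.0435 -0.0308 z -0.01 0.0123
   y -0.02 65 x -0.0427 -0.0314 z -0.0105 0.0116
   y -0.01 60 x -0.0416 -0.0314 z -0.0112 0.0121
top 563 tool y max [-0.0335 -0.0024  0.      0.0017]
1 313 x [0.0285 0.0335 0.0434] y [-0.0585 -0.      0.0016] z [-0.0071  0.0114  0.0149]
   y -0.05 65 x 0.0284 0.0435 z -0.0081 0.0149
   y -0.04 55 x 0.0287 0.0413 z -0.0088 0.0149
   y -0.03 47 x 0.0289 0.0393 z -0.0085 0.015
   y -0.02 43 x 0.0284 0.0378 z -0.0067 0.0149
   y -0.01 39 x 0.0281 0.0372 z -0.0072 0.0151
   y 0 7 x 0.0285 
[... 259 characters left out ...]
  y -0.02 34 x -0.0404 -0.0311 z -0.0077 0.0149
   y -0.01 35 x -0.0402 -0.0311 z -0.0072 0.0149
   y 0 5 x -0.0399 -0.0322 z -0.0057 0.013
side cap 127 [ 0.6173 -0.1026  0.2285] ((617.8519287109375, -102.89100646972656), (30.436893463134766, 31.29651641845703), 21.530120849609375)
  red L [0.0048 0.0224] 0.17326705565502598 0.2300550260873182
  yellow z [0.17771118 0.22202761] [[-0.0131  0.0147]
 [ 0.0154  0.023 ]]
top cap 222 [ 0.6209 -0.1048  0.2292] ((621.5272827148438, -104.86935424804688), (31.905906677246094, 31.922815322875977), 19.511367797851562)
  red L [0.0019 0.0237] 0.19676724604373264 0.22903620536078706
  yellow z [0.18346486 0.22837442] [[-0.0112 -0.0035]
 [ 0.0155  0.0211]]
```

Confirmed: the tips lie at the reported TCP, so the grasp centre is about 20 mm behind it. The target TCP is about (0.639,-0.099,0.197). Lower first, then advance.

Call:
{"fn": "play_rows", "kwargs": {"commands": [[[0.0072, 0.0027, -0.02], [0, 0, 0]], [[0.0072, 0.0027, -0.045], [0, 0, 0]], [[0.0072, 0.0027, -0.07], [0, 0, 0]], [[0.0072, 0.0027, -0.095], [0, 0, 0]], [[0.0072, 0.0027, -0.12], [0, 0, 0]], [[0.0072, 0.0027, -0.138], [0, 0, 0]], [[0.0072, 0.0027, -0.138], [0, 0, 0]], [[0.0072, 0.0027, -0.138], [0, 0, 0]]]}}

```text
time_s: 22.08
position: [0.5446, -0.1322, 0.1969]
tcp_rot: [[0.335, 0.91, 0.242], [-0.942, 0.324, 0.087], [0.0, -0.257, 0.966]]
force: [0.1, -0.2, -0.5]
opening: 0.689
```

```bash
python3 - <<'E'
from rig import *
s=read_state();print(s['time_s'],s['position'],s['tcp_rot'].round(3).tolist(),s['joint_positions'].round(1),s['force'])
E
```

```text
22.075 [ 0.54456786 -0.13224518  0.19689545] [[0.335, 0.91, 0.242], [-0.942, 0.324, 0.087], [0.0, -0.257, 0.966]] [-59.4  47.5 130.3 100.4  74.7 -87.8] [ 0.09452834 -0.18519754 -0.50799879]
```

Advance 100 mm along the vise's +x, then close.

Call:
{"fn": "play_rows", "kwargs": {"commands": [[[0.019, 0.0067, 0], [0, 0, 0]], [[0.038, 0.0134, 0], [0, 0, 0]], [[0.057, 0.02, 0], [0, 0, 0]], [[0.076, 0.0268, 0], [0, 0, 0]], [[0.086, 0.0305, 0], [0, 0, 0]], [[0.0942, 0.0335, 0], [0, 0, 0]], [[0.0942, 0.0335, 0], [0, 0, 0]]]}}

```text
time_s: 22.95
position: [0.6387, -0.0986, 0.1964]
tcp_rot: [[0.336, 0.91, 0.243], [-0.942, 0.324, 0.086], [-0.0, -0.258, 0.966]]
force: [-0.1, 0.1, 0.9]
opening: 0.69
```

Call:
{"fn": "play_rows", "kwargs": {"commands": [[[0, 0, 0], [0, 0, 0]], [[0, 0, 0], [0, 0, 0]], [[0, 0, 0], [0, 0, 0]], [[0, 0, 0], [0, 0, 0]], [[0, 0, 0], [0, 0, 0]], [[0, 0, 0], [0, 0, 0]], [[0, 0, 0], [0, 0, 0]], [[0, 0, 0], [0, 0, 0]]], "gripper": 0.0}}

```text
time_s: 23.95
position: [0.6387, -0.0996, 0.1959]
tcp_rot: [[0.333, 0.911, 0.244], [-0.943, 0.322, 0.086], [-0.001, -0.258, 0.966]]
force: [-2.0, -4.4, -0.4]
opening: 0.317
```

The opening is 27.6 mm, i.e. the 28 mm grip with its button flush. Pull straight up, in stages.

Call:
{"fn": "play_rows", "kwargs": {"commands": [[[-0.0003, -0.001, 0.004], [0, 0, 0]], [[-0.0003, -0.001, 0.01], [0, 0, 0]], [[-0.0003, -0.001, 0.018], [0, 0, 0]], [[-0.0003, -0.001, 0.026], [0, 0, 0]], [[-0.0003, -0.001, 0.03], [0, 0, 0]], [[-0.0003, -0.001, 0.03], [0, 0, 0]]]}}

```text
time_s: 24.7
position: [0.6383, -0.0997, 0.2269]
tcp_rot: [[0.335, 0.91, 0.242], [-0.942, 0.324, 0.086], [-0.0, -0.257, 0.966]]
force: [3.4, -0.2, -1.3]
opening: 0.319
```

```bash
cat > chk.py <<'E'
from rig import *
from h import *
s=read_state();print(s['time_s'],s['position'].round(4),s['force'].round(1),s['moment'].round(2),round(s['opening'],3),s['joint_positions'].round(1))
o=np.array([.6194,-.1127]);a=np.radians(19.6);Rv=np.array([[np.cos(a),-np.sin(a)],[np.sin(a),np.cos(a)]])
for n in("side","top"):
    Q,F,d=cloud("",capture(n));hsv=cv2.cvtColor(F,cv2.COLOR_RGB2HSV).astype(int);H,S,V=np.moveaxis(hsv,-1,0)
    L=(Q[...,:2]-o)@Rv;z=Q[...,2];near=(abs(L[...,0])<.05)&(abs(L[...,1])<.05)
    y=(H>20)&(H<35)&(S>130)&(z>.15)&near
    if y.sum()>3:print(n,"yellow",y.sum(),"z",np.percentile(z[y],[2,98]).round(4),"L",L[y].mean(0).round(4))
    g=(H>60)&(H<95)&(S>80)&(z>.058)&(z<.075)&near;x=L[g];mv=x[x[:,0]<0,0]
    print(n,"jaw x",np.percentile(mv,[2,50,98]).round(4) if len(mv) else None)
    t=(S<60)&(V<160)&(z>.075)&(z<.115)&near&(abs(L[...,0])<.03)
    if t.sum()>3:print(n,"tube",t.sum(),L[t].mean(0).round(4),z[t].max().round(4))
E
python3 chk.py
```

```text
24.7 [ 0.6383 -0.0997  0.2269] [ 3.4 -0.2 -1.3] [-0.37  0.68 -0.27] 0.319 [-44.6  41.7 121.4 110.6  68.4 -73.6]
side yellow 102 z [0.2101 0.2539] L [0.0006 0.0197]
side jaw x [-0.0385 -0.0314 -0.0239]
side tube 185 [0.0011 0.0194] 0.1147
top yellow 47 z [0.1932 0.259 ] L [-0.0104  0.0061]
top jaw x [-0.0367 -0.0302 -0.0251]
top tube 15 [0.0003 0.021 ] 0.1134
```

The grip rises with the fingers and the jaw stays put. Continue to the second stop.

Call:
{"fn": "play_rows", "kwargs": {"commands": [[[0, 0, 0.008], [0, 0, 0]], [[0, 0, 0.016], [0, 0, 0]], [[0, 0, 0.024], [0, 0, 0]], [[0, 0, 0.032], [0, 0, 0]], [[0, 0, 0.04], [0, 0, 0]], [[0, 0, 0.047], [0, 0, 0]], [[0, 0, 0.053], [0, 0, 0]], [[0, 0, 0.057], [0, 0, 0]], [[0, 0, 0.057], [0, 0, 0]], [[0, 0, 0.057], [0, 0, 0]]]}}

```text
time_s: 26.05
position: [0.6382, -0.0997, 0.283]
tcp_rot: [[0.335, 0.91, 0.243], [-0.942, 0.324, 0.085], [-0.001, -0.258, 0.966]]
force: [2.0, -0.1, -1.6]
opening: 0.323
```

Call:
{"fn": "play_rows", "kwargs": {"commands": [[[0, 0, 0.002], [0, 0, 0]], [[0, 0, 0.0035], [0, 0, 0]], [[0, 0, 0.0035], [0, 0, 0]], [[0, 0, 0.0035], [0, 0, 0]]]}}

```text
time_s: 26.55
position: [0.6381, -0.0997, 0.286]
tcp_rot: [[0.335, 0.91, 0.245], [-0.942, 0.324, 0.086], [-0.001, -0.259, 0.966]]
force: [3.1, -0.2, -5.2]
opening: 0.322
```

```bash
python3 chk.py
```

```text
26.55 [ 0.6381 -0.0997  0.286 ] [ 3.1 -0.2 -5.2] [-0.6   1.21 -0.12] 0.322 [-44.6  33.1 120.1 106.6  65.1 -63.4]
side yellow 125 z [0.27   0.3154] L [0.0005 0.0198]
side jaw x [-0.0386 -0.0314 -0.0239]
side tube 191 [0.0009 0.0195] 0.1149
top yellow 58 z [0.2576 0.3176] L [-0.0107  0.0066]
top jaw x [-0.0318 -0.024  -0.021 ]
```

Call:
{"fn": "play_rows", "kwargs": {"commands": [[[0, 0, 0], [0, 0, 0]], [[0, 0, 0], [0, 0, 0]], [[0, 0, 0], [0, 0, 0]], [[0, 0, 0], [0, 0, 0]]]}}

```text
time_s: 27.15
position: [0.6381, -0.0998, 0.286]
tcp_rot: [[0.335, 0.91, 0.245], [-0.942, 0.324, 0.086], [-0.001, -0.259, 0.966]]
force: [3.0, 0.6, -8.0]
opening: 0.319
```

```bash
python3 -c "
from rig import *
s=read_state();print(s['time_s'],s['position'],s['force'],s['opening'],abs(s['qvel']).max())
print(hand_in())"
```

```text
27.15 [ 0.63807412 -0.09977921  0.28601538] [ 3.00548868  0.58048676 -7.96892823] 0.3191614122965736 0.07828351516330606
the job is handed in; nothing more can be done
None
```

I swung the vise lever until it went stiff at about 25 N and let it go. Then I gripped the light from the robot side, with the button pressed, pulled it up to the second stop and handed in at 27.2 s, still holding it.

**Last checks**
- **Height:** the TCP rose 90 mm (0.196 to 0.286 m). The grip's top edge in the side view is about 93 mm above where it started. The downward pull settled at about 8 N, so it is against the hard stop.
- **Button:** the finger opening is 27.8 mm, which matches the 28 mm grip with the button flush.
- **Clamp:** the jaw and tube were in the same place before and after the pull. The clamp force itself cannot be measured, so I only inferred it from the stiff lever and the light's 1 mm shift onto the fixed jaw.
- **Other objects:** I came nowhere near the brass knob, the pliers or the sanding block, but I did not measure them again at the end.

**What disagreed or failed**
- **Fingertip position:** the tips turned out to be level with the reported TCP, not 25 mm ahead of it. Both the side and the wrist camera showed this.
- **Failed grips:** three grips from above read 31 to 32 mm, probably because the fingers caught on the cap. I gave that up and came in tilted 75°.
- **Lever grip:** the post slid off-centre between the pads during the swing, so I re-gripped it once.

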